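# Line up the bathroom jars by height on the closet shelf

## Robot

A 6-joint arm with a two-finger parallel gripper is mounted at the origin on the work surface. World frame = base frame: x ahead of the robot, y to its left, z up, the work surface at z = 0. Lengths are in m, angles in rad, forces in N, time in s.
With the tool pointing down it reaches from about 0.375 to 0.925 m from the base axis. Payload 5.7 kg.
Tool frame: the origin (TCP) lies midway between the tips of the shut fingers; the grasp point (between the pads) lies 19 mm behind it; z points along the fingers, y is the line along which they close (so a half turn about z gives the same grasp; the last joint's range is limited). The gripper opens to 88 mm and grips with 3 to 60 N. Pads are 20 mm wide; open, the fingers measure 115 mm over their backs; the gripper's body (75 mm by 178 mm) begins 61 mm behind the grasp point.
Start: joints at [1.15, 0.359, 1.51, -0, 1.272, -0.115], TCP at [0.181, 0.572, 0.223] pointing down, gripper open.
Joint ranges: [-2.97, 2.97], [-1.01, 2.36], [0.21, 2.38], [-0.96, 4.11], [0.2, 2.71], [-2.98, 2.98]. Speed limits (rad/s): [2.39, 2.39, 3.14, 3.14, 3.14, 3.14].

## Interface

Orientations are given as a unit quaternion [x, y, z, w].
In Python, from bench import move_ptp, servo_line, goto_joints, move_gripper, sleep, inverse_kinematics, capture, PlanningError, close_job, spot_in, silhouettes, current_clock, current_joint_pos, current_qvel, current_joint_torque, current_position, current_orientation, current_force, current_torque, current_finger_gap, current_grip_force gives the robot as it stands. Calls block until the motion is done:
- move_ptp(position, orientation): joint-space move of the TCP to a pose.
- servo_line(position, orientation=None, rate=0.15, contact_N=None): straight line of the TCP; orientation=None keeps the orientation; rate is the mean speed in m/s. With contact_N (N) it stops when the force on the tool has changed by that much, and returns True; else False.
- goto_joints(angles): joint-space move.
- move_gripper(opening): finger opening in m; the grip force is fixed at half the most; returns when the fingers have stopped.
- sleep(seconds).
- inverse_kinematics(position, orientation): joint angles nearest the present ones, or None.
- capture(name): name is "side" or "top" or "wrist"; returns a dict with "image" (400x640x3 uint8, blue, green, red), "range_z" (400x640 float32, m along the optical axis (not along the pixel's ray), 0 where there is no reading), "intrinsics" (3x3 intrinsics, pixels), "R" (3x3) and "t" (3): a world point X has camera coordinates R X + t. Camera axes: x right, y down, z forward; pixel columns grow to the right and rows downward; lengths in m; the calibration is good to about 2 mm. A picture is of the moment at which its call begins.
A pose or a line that the arm cannot do raises PlanningError and nothing moves.
- close_job(): hands the job in; it is judged then, once.
Trained networks look in the newest picture that a camera, given by its name, has taken for a name from the list of things; names that differ only in an ending like _2 or _b are one class to them, and where a whole thing is asked for, a point or a joint stands for the part that bears it (a point fixed in the world has none). Each returns a list of dicts, best first, with "conf" (0 to 1); they miss things now and then, are a little off and sometimes report something else, mostly with a low value. They report only what shows in the picture. A call takes as long as a camera call. They do not tell look-alikes from the thing itself.
- spot_in(camera, query): "xy" ([column, row] in pixels, amid what is visible of it).
- silhouettes(camera, query): "region" (400x640 bool, what is visible of it) and "xy" ([column, row] in pixels, amid what is visible of it).
Readings, each from a call of its own:
- current_clock(): time.
- current_joint_pos(): joint angles.
- current_qvel(): joint speeds.
- current_joint_torque(): joint torques, N m.
- current_position(): TCP position.
- current_orientation(): TCP orientation.
- current_force(): force on the tool from outside, world axes, zero at the start.
- current_torque(): the same for the moment, N m.
- current_finger_gap(): finger opening in m.
- current_grip_force(): force on a finger pad.
Only numpy, scipy, OpenCV 4.12 (cv2) and the standard library are available. Lean on these libraries where they do the work, as an engineer would, in place of code of your own. Each camera call takes 0.05 s, during which the arm holds its last target. There are 200 camera calls.

## Task

Put the four lidded jars on the cork mats of the shelf board, one upright in the middle of each mat, in order of height: the tallest on the mat next to the woven basket, then each next shorter one, down to the shortest beside the dark tin. Keep the jars upright and set them down gently without dropping them, and leave the basket and the tin where they stand.

Things in the scene. Friction and masses are not known exactly. Their poses are not given: they have to be found in the camera images.
- jar_a: the tallest of four grey stoneware jars with flat wooden lids: 135 mm high in all, lid 62 mm across and 22 mm thick at the top, body 59 mm across; lid and jar are one solid piece, 400 g give or take a third. Starts upright on the table, in the row nearer the robot. Origin: centre of its underside, z up.
- jar_b: the second tallest of four grey stoneware jars with flat wooden lids: 115 mm high in all, lid 56 mm across and 22 mm thick at the top, body 53 mm across; lid and jar are one solid piece, 320 g give or take a third. Starts upright on the table, in the row nearer the robot. Origin: centre of its underside, z up.
- jar_c: the third tallest of four grey stoneware jars with flat wooden lids: 95 mm high in all, lid 50 mm across and 22 mm thick at the top, body 47 mm across; lid and jar are one solid piece, 250 g give or take a third. Starts upright on the table, in the row nearer the robot. Origin: centre of its underside, z up.
- jar_d: the shortest of four grey stoneware jars with flat wooden lids: 75 mm high in all, lid 44 mm across and 22 mm thick at the top, body 41 mm across; lid and jar are one solid piece, 180 g give or take a third. Starts upright on the table, in the row nearer the robot. Origin: centre of its underside, z up.
- mat_a: one of four equal round cork mats, 72 mm across and 3 mm thick, fixed in a straight row, about 85 mm apart (centres), on a white shelf board lined in grey (560 x 110 x 18 mm, fixed flat on the table). The letters say nothing about the order along the row. Origin: centre of its underside (on the board's top), so its top is 3 mm above the origin; z up.
- mat_b: one of four equal round cork mats, 72 mm across and 3 mm thick, fixed in a straight row, about 85 mm apart (centres), on a white shelf board lined in grey (560 x 110 x 18 mm, fixed flat on the table). The letters say nothing about the order along the row. Origin: centre of its underside (on the board's top), so its top is 3 mm above the origin; z up.
- mat_c: one of four equal round cork mats, 72 mm across and 3 mm thick, fixed in a straight row, about 85 mm apart (centres), on a white shelf board lined in grey (560 x 110 x 18 mm, fixed flat on the table). The letters say nothing about the order along the row. Origin: centre of its underside (on the board's top), so its top is 3 mm above the origin; z up.
- mat_d: one of four equal round cork mats, 72 mm across and 3 mm thick, fixed in a straight row, about 85 mm apart (centres), on a white shelf board lined in grey (560 x 110 x 18 mm, fixed flat on the table). The letters say nothing about the order along the row. Origin: centre of its underside (on the board's top), so its top is 3 mm above the origin; z up.
- basket: small tan woven basket, open, 82 x 76 mm and 58 mm high, standing loose on one end of the board, in line with the mats, about 98 mm from the centre of the nearest mat; which end varies. Origin: centre of its underside.
- tin: dark round metal tin, 76 mm across and 50 mm high, standing loose on the other end of the board, about 98 mm from the nearest mat's centre. Origin: centre of its underside.
Mind the look-alikes: they are no part of the job. What is shaped like the jar_d but blue is not meant.

How it is judged:
By the outcome, as a careful person would: the job done as asked, in the order asked, and still so for the second after the job is handed in, with the robot touching nothing.
It also fails if it takes over 120 s, if anything falls off the work surface, if the arm or the gripper's body presses on something with over 40 N, if the wrist force passes 120 N, or if a joint passes its speed limit or range.

## Working session

There is one attempt and no reset: what is moved stays moved. The work goes in short steps, each a Python script; the robot and the scene stay as the last script left them, time stands still between calls to the robot, and variables do not carry over. Pictures are saved under pics/ and viewed, at most 14 in all, crops included, and the job is handed in when it is done.

```bash
mkdir -p pics; ls; python3 - <<'E'
from bench import *
import cv2,numpy as np
for c in ("top","side"):
    d=capture(c); cv2.imwrite(f"pics/{c}0.png",d["image"]); np.savez(f"{c}0.npz",**d)
    print(c,d["R"].round(3).tolist(),d["t"].round(3),d["intrinsics"].round(1).tolist())
print(current_clock(),current_orientation())
E
```

```text
pics
top [[0.083, -0.997, 0.001], [-0.975, -0.082, -0.209], [0.208, 0.017, -0.978]] [-0.048  0.544  0.956] [[475.4, 0.0, 319.4], [0.0, 475.4, 200.3], [0.0, 0.0, 1.0]]
side [[0.665, -0.747, 0.018], [-0.501, -0.464, -0.731], [0.554, 0.477, -0.683]] [-0.379  0.31   0.819] [[381.9, 0.0, 318.5], [0.0, 381.9, 203.0], [0.0, 0.0, 1.0]]
0.1 [ 1.52305936e-01  9.88333057e-01 -7.88209175e-04 -2.22308622e-04]
```

View pics/top0.png

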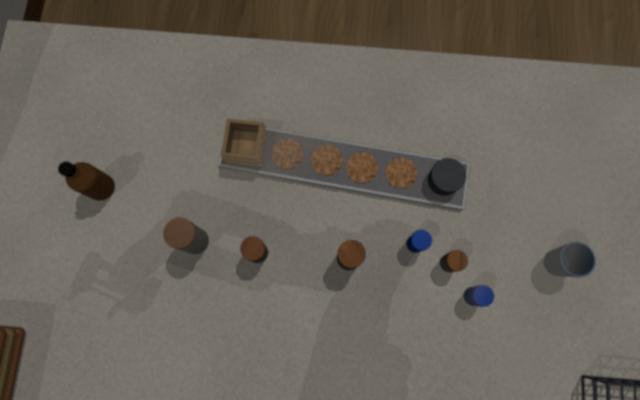

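View pics/side0.png

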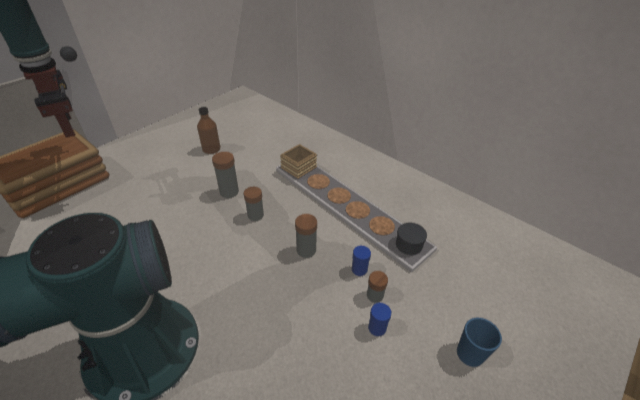

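The top view shows the basket at (243,143), mats at (287,153), (326,160), (362,167) and (401,172), and the tin at (447,177). The jar lids are at (180,233), (253,249), (351,255) and (456,261). Blue look-alikes stand at (420,240) and (481,296). The side view agrees. Next I measure these from depth.

```bash
cat > h.py <<'E'
import numpy as np, cv2
def cloud(d):
    K,R,t,z=d["intrinsics"],d["R"],d["t"],d["range_z"]
    v,u=np.mgrid[:400,:640]
    P=np.stack([(u-K[0,2])/K[0,0]*z,(v-K[1,2])/K[1,1]*z,z],-1)
    W=(P-t)@R; W[z==0]=np.nan
    return W
def blob(W,m):
    """min-enclosing-ish centre of boundary: fit ellipse centre of metric points"""
    p=W[m][:,:2].astype(np.float32); (c,s,a)=cv2.minAreaRect(p)
    return p.mean(0).round(4),np.round(c,4),np.round(s,4),len(p)
E
python3 - <<'E'
from h import *
d=np.load("top0.npz"); W=cloud(d); Z=W[...,2]
v,u=np.mgrid[:400,:640]
print("table z",Z[300,300],Z[100,350], "board",Z[183,345])
def top(n,x,y,r=28):
    m=(np.hypot(u-x,v-y)<r); h=np.nanpercentile(Z[max(0,y-4):y+5,x-4:x+5],50)
    q=m&(abs(Z-h)<.006)
    lab=cv2.connectedComponents(q.astype(np.uint8))[1]; q=lab==lab[y,x]
    print(n,"h",h.round(4),*blob(W,q))
for n,x,y in [("A",180,233),("C",253,249),("B",351,255),("D",456,261),("blue1",420,240),("blue2",481,296),("tin",447,177),("cup",577,260)]: top(n,x,y)
im=d["image"].astype(int)
sat=im[...,2]-im[...,0]
pts=[]
for x,y in [(287,153),(326,160),(362,167),(401,172)]:
    q=(np.hypot(u-x,v-y)<24)&(sat>25)&(Z<.035)
    lab=cv2.connectedComponents(q.astype(np.uint8))[1]; q=lab==lab[y,x]
    b=blob(W,q);pts.append(b[1]); print("mat",np.nanmedian(Z[q]).round(4),*b)
print(np.linalg.norm(np.diff(pts,axis=0),axis=1))
m=(Z>.05)&(np.hypot(u-243,v-143)<40); print("basket",*blob(W,m),np.nanmax(Z[m]))
E
```

```text
table z 0.0016812396666523333 0.00018562081284751044 board 0.020197200842046768
A h 0.135 [0.4423 0.2622] [0.4432 0.2633] [0.0609 0.0608] 800
C h 0.0948 [0.4285 0.1234] [0.4287 0.1233] [0.0476 0.0478] 477
B h 0.1149 [ 0.4322 -0.0749] [ 0.4327 -0.0753] [0.0531 0.0534] 628
D h 0.0746 [ 0.4407 -0.2932] [ 0.4407 -0.2935] [0.0425 0.042 ] 362
blue1 h 0.075 [ 0.4766 -0.2186] [ 0.4767 -0.2183] [0.0419 0.0423] 351
blue2 h 0.075 [ 0.3743 -0.3465] [ 0.3748 -0.3468] [0.0423 0.0426] 384
tin h 0.0677 [ 0.6218 -0.2722] [ 0.6221 -0.2731] [0.075  0.0749] 961
cup h 0.0365 [ 0.467  -0.5521] [ 0.4663 -0.548 ] [0.0536 0.023 ] 96
mat 0.021 [0.6555 0.0807] [0.6551 0.0808] [0.0698 0.0699] 730
mat 0.021 [ 0.6483 -0.0097] [ 0.6483 -0.0096] [0.0685 0.0711] 753
mat 0.021 [ 0.6372 -0.0897] [ 0.6369 -0.0897] [0.0707 0.0701] 770
mat 0.0211 [ 0.6324 -0.1781] [ 0.6329 -0.1778] [0.0699 0.0697] 767
[0.09065539 0.08090717 0.08819076]
basket [0.661  0.1738] [0.6627 0.1744] [0.0838 0.0898] 892 0.08072368564563563
```

```bash
cat >> h.py <<'E'
r=np.array([.6551-.6329,.0808+.1778]); a=np.arctan2(-r[0],r[1])   # closing axis, perpendicular to the row
def quat(a):
    n=(np.pi/2+a)/2; return [np.cos(n),np.sin(n),0,0]
JAR=dict(A=(.4430,.2628,.135,.062),B=(.4325,-.0751,.115,.056),C=(.4286,.1234,.095,.050),D=(.4407,-.2934,.075,.044))
MAT=dict(A=(.6551,.0808),B=(.6483,-.0096),C=(.6369,-.0897),D=(.6329,-.1779))
E
python3 - <<'E'
from h import *
from bench import *
d=np.load("side0.npz"); W=cloud(d); im=d["image"].astype(int); sat=im[...,2]-im[...,0]; Z=W[...,2]
for k,(x,y) in MAT.items():
    q=(np.hypot(W[...,0]-x,W[...,1]-y)<.045)&(sat>25)&(Z<.035); print("side",k,np.nanmedian(Z[q]).round(4),*blob(W,q))
for k,(x,y,h,w) in JAR.items():
    q=(np.hypot(W[...,0]-x,W[...,1]-y)<.045)&(abs(Z-h)<.005); print("side jar",k,*blob(W,q))
capture("top"); W=cloud(np.load("top0.npz"))
for s in silhouettes("top","mat_a"): print(s["conf"],*blob(W,s["region"]&np.isfinite(W[...,2])))
print(np.degrees(a))
for q in (quat(a),quat(a+np.pi)):
  for k in JAR:
    for p in (JAR[k][:2],MAT[k]):
        j=inverse_kinematics([*p,.3],q); print(k,None if j is None else np.round(j,2))
E
```

```text
side A 0.0195 [0.6569 0.0796] [0.6583 0.0812] [0.0747 0.071 ] 267
side B 0.0193 [ 0.6499 -0.0114] [ 0.6518 -0.0092] [0.0773 0.07  ] 298
side C 0.0195 [ 0.6387 -0.0909] [ 0.6405 -0.0898] [0.0787 0.069 ] 339
side D 0.0198 [ 0.6334 -0.1797] [ 0.6349 -0.1791] [0.0745 0.0706] 385
side jar A [0.4424 0.2594] [0.4433 0.261 ] [0.0612 0.0613] 230
side jar B [ 0.4318 -0.0778] [ 0.433  -0.0766] [0.0542 0.0523] 299
side jar C [0.4285 0.1204] [0.4295 0.1202] [0.0483 0.0468] 179
side jar D [ 0.4403 -0.2961] [ 0.441  -0.2961] [0.0414 0.0435] 251
0.78 [ 0.6365 -0.0898] [ 0.6369 -0.0899] [0.0676 0.0694] 734
0.75 [ 0.6472 -0.0098] [ 0.6472 -0.0093] [0.071  0.0699] 772
0.68 [ 0.6314 -0.1785] [ 0.6315 -0.1789] [0.0701 0.0683] 760
0.58 [0.6551 0.0801] [0.6556 0.0798] [0.0693 0.0692] 732
-4.906633356549314
A [ 0.4   0.17  1.58 -0.    1.39  0.49]
A [ 0.02  0.39  1.26 -0.    1.48  0.1 ]
B [-0.33  0.05  1.72 -0.    1.37 -0.24]
B [-0.12  0.38  1.29 -0.    1.47 -0.04]
C [ 0.13  0.06  1.71 -0.    1.37  0.21]
C [-0.25  0.37  1.3  -0.    1.47 -0.16]
D [-0.72  0.19  1.55 -0.    1.4  -0.63]
D [-0.38  0.39  1.27 -0.    1.48 -0.29]
A [ 0.4   0.17  1.58 -0.    1.39 -2.65]
A None
B [-0.33  0.05  1.72 -0.    1.37  2.9 ]
B None
C [ 0.13  0.06  1.71 -0.    1.37 -2.93]
C [-0.25  0.37  1.3  -0.    1.47  2.98]
D [-0.72  0.19  1.55 -0.    1.4   2.51]
D [-0.38  0.39  1.27 -0.    1.48  2.85]
```

```bash
cat >> h.py <<'E'
from bench import *
def place(k,lift=.10):
    x,y,h,w=JAR[k]; mx,my=MAT[k]; q=quat(a); zt=h-.030
    move_ptp([x,y,zt+.12],q); move_gripper(min(.088,w+.024))
    servo_line([x,y,zt],q,rate=.12); move_gripper(w-.02)
    print(k,"gap",current_finger_gap(),"grip",current_grip_force(),"tcp",np.round(current_position(),4))
    servo_line([x,y,zt+lift],rate=.12); print("gap lifted",current_finger_gap(),current_force())
    servo_line([mx,my,zt+lift],q,rate=.15)
    servo_line([mx,my,zt+.021+.012],rate=.1); sleep(.3)
    hit=servo_line([mx,my,zt+.021-.004],rate=.015,contact_N=3)
    print("contact",hit,"z over mat",current_position()[2]-zt-.021,"F",current_force())
    move_gripper(min(.088,w+.024))
    servo_line([mx,my,zt+.021+.10],rate=.12)
    print("t",current_clock())
E
python3 -c "
from h import *
place('A')
servo_line([.50,0,.30],rate=.2)
d=capture('top'); cv2.imwrite('pics/top1.png',d['image'])
W=cloud(d); q=(np.hypot(W[...,0]-MAT['A'][0],W[...,1]-MAT['A'][1])<.05)&(abs(W[...,2]-.156)<.006); print(blob(W,q))
"
```

```text
A gap 0.06149843744284677 grip 30.000332593917847 tcp [0.4435 0.263  0.1054]
gap lifted 0.06162393994881082 [-0.56459617  0.68338398 -4.82713942]
contact True z over mat 0.0003643314886986222 F [0.47820802 0.11563236 5.34949376]
t 10.0667
(array([0.6323, 0.0966], dtype=float32), array([0.6336, 0.0968]), array([0.0248, 0.009 ]), 47)
```

View pics/top1.png

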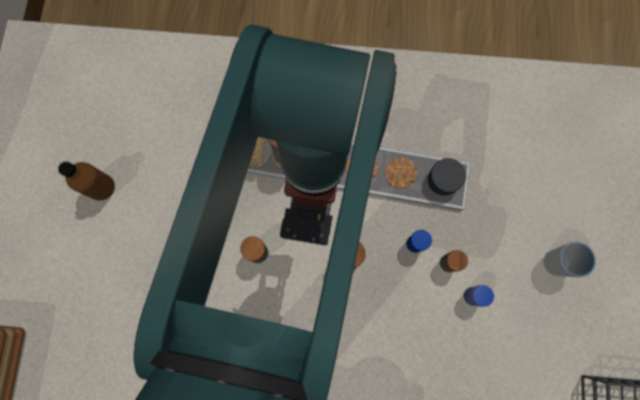

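The arm hides the first mat at (287,153) in this picture. Contact came at the expected height, so I carry on with B and check from above once the arm is out of the way.

```bash
cat >> h.py <<'E'
def check(ks,pic):
    move_ptp([.30,.45,.30],quat(a+.9))
    for c in ("top","side"):
        d=capture(c); cv2.imwrite(f'pics/{c}{pic}.png',d['image']); W=cloud(d)
        for k in ks:
            m=MAT[k]; q=(np.hypot(W[...,0]-m[0],W[...,1]-m[1])<.045)&(abs(W[...,2]-JAR[k][2]-.021)<.005)
            print(c,k,"off mat",m,*(blob(W,q) if q.sum()>3 else ["hidden"]))
E
python3 -c "
from h import *
place('B'); check('AB',2)
"
```

```text
B gap 0.05574972497090078 grip 30.00042736530304 tcp [ 0.4329 -0.0752  0.0853]
gap lifted 0.05563137069100752 [-0.81789716 -0.89381213 -2.82854052]
contact True z over mat 0.0002846699584741659 F [ 0.7027731  -0.5046589   4.63211345]
t 19.9083
top A off mat (0.6551, 0.0808) [0.6532 0.0809] [0.654 0.081] [0.0622 0.0596] 732
top B off mat (0.6483, -0.0096) [ 0.6467 -0.0092] [ 0.6466 -0.0094] [0.055  0.0525] 569
side A off mat (0.6551, 0.0808) [0.6529 0.0777] [0.6551 0.081 ] [0.0618 0.0588] 216
side B off mat (0.6483, -0.0096) [ 0.6468 -0.0131] [ 0.6478 -0.0114] [0.0546 0.0542] 196
```

View pics/top2.png

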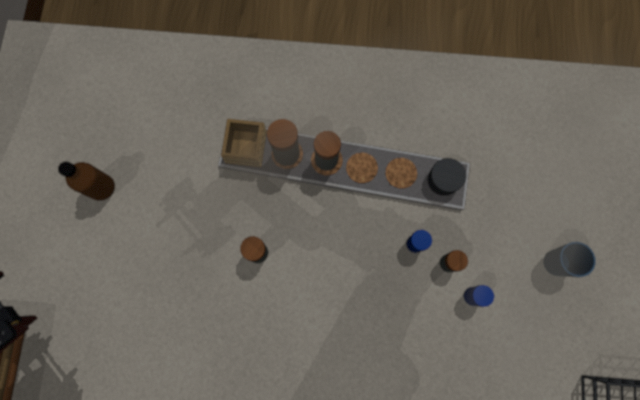

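A stands upright on the mat at (287,153) next to the basket and B on the one at (326,160), each within 2 mm of its mat centre. Next are C and D.

```bash
python3 -c "
from h import *
move_ptp([.43,.12,.30],quat(a))
place('C'); place('D'); servo_line([MAT['D'][0]-.1,MAT['D'][1],.30],rate=.15); move_ptp([.43,.12,.34],quat(a)); check('ABCD',3)
"
```

```text
C gap 0.049679960962067574 grip 30.00061333179474 tcp [0.429  0.1234 0.0653]
gap lifted 0.04967041696913322 [ 0.34535109  0.34416051 -2.34155975]
contact True z over mat 0.0003157530409543981 F [0.05058532 0.29877282 5.13243218]
t 32.5417
D gap 0.04339716710652424 grip 30.000326335430145 tcp [ 0.441  -0.2936  0.0453]
gap lifted 0.04341294779636768 [-0.38519996 -0.56499237 -2.72034664]
contact True z over mat 0.0003537008297447887 F [-0.21924885  0.94770637  4.76527932]
t 41.7083
top A off mat (0.6551, 0.0808) [0.6531 0.0809] [0.6537 0.0814] [0.0606 0.0605] 733
top B off mat (0.6483, -0.0096) [ 0.6467 -0.0093] [ 0.6468 -0.0093] [0.0545 0.0527] 573
top C off mat (0.6369, -0.0897) [ 0.6357 -0.0889] [ 0.6362 -0.0888] [0.0479 0.048 ] 443
top D off mat (0.6329, -0.1779) [ 0.6314 -0.1777] [ 0.6322 -0.1776] [0.0426 0.0418] 332
side A off mat (0.6551, 0.0808) [0.6532 0.0779] [0.654  0.0783] [0.06   0.0587] 213
side B off mat (0.6483, -0.0096) [ 0.6462 -0.0128] [ 0.6481 -0.0117] [0.0538 0.0545] 198
side C off mat (0.6369, -0.0897) [ 0.6356 -0.0919] [ 0.6362 -0.0909] [0.0483 0.0484] 175
side D off mat (0.6329, -0.1779) [ 0.6312 -0.1808] [ 0.6327 -0.1805] [0.0437 0.0421] 153
```

View pics/top3.png

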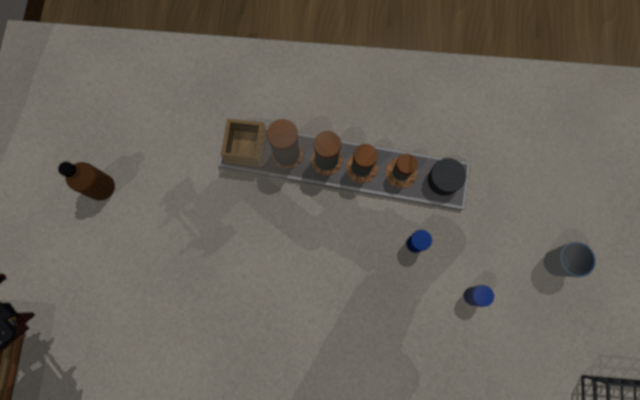

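View pics/side3.png

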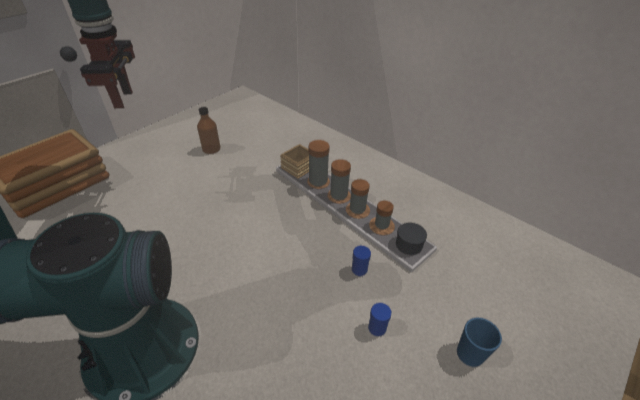

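All four jars stand upright on their mats in descending height from the basket at (243,143) to the tin at (447,177). The basket, tin and blue look-alikes have not moved, and the arm is clear, so I hand in.

```bash
python3 -c "
from bench import *
print(current_clock(), close_job())"
```

```text
the job is handed in; nothing more can be done
45.625 None
```

The job is handed in at 45.6 s: the four jars stand upright in height order from basket to tin, each within about 2 to 3 mm of its mat's centre, and the basket and tin were not touched.

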